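# Fit the loose cover on the parts case and turn both turnbuttons over it

## Task

Take the plywood cover out of the slotted stand, lay it flat on the free bench with its batten handle up and let go, then take it again by the handle and set it into the recess of the open case so that it lies flush. Then turn both wooden turnbuttons so that they point straight in over the cover and hold it shut. Leave the hammer, the screwdriver and the plaster foot where they are.

Things in the scene. Friction and masses are not known exactly. Their poses are not given: they have to be found in the camera images.
- case: Open plywood case fixed to the bench, 182 (its x) by 200 (its y) by 70 mm high, turned up to 20 degrees; origin at the centre of its underside, z up. It stands left or right (changes), the stand on the other side; the bench between them, straight ahead of the robot (|y| under 0.1 m, x 0.42 to 0.65 m), is free.
- case_mouth (a point): Centre of the case's opening at rim height, 70 mm above the bench; axes as the case. The recessed opening is 158 (x) by 128 mm (y), 9 mm deep down to a 10 mm wide ledge all round; its rims are 36 mm wide on the +y and -y sides, 12 mm on the other two.
- cover: Loose plywood cover 150 x 120 x 9 mm, 0.11 to 0.22 kg, a dark batten across one face as handle. Axes: x out of the handle's face, y along the 150 mm side and the batten, z along the 120 mm side. Origin: middle of a 150 mm edge, mid-thickness. It starts standing on that edge in the stand, z up, from 12 to 132 mm above the bench, handle facing roughly away from the robot.
- cover_mid (a point): Centre of the cover's panel, mid-thickness; axes as the cover: x points up when it lies handle up. 4.5 mm above the bench when flat there; 4.5 mm below the rim when home in the case. It fits the opening either way round, its y along the case's x, with 4 mm play on every side, and is then flush with the rim.
- cover_grip (a point): Middle of the batten's outer face, 40.5 mm from cover_mid along the cover's x. The batten is solid, 100 mm long (along the 150 mm side), 16 mm wide, and stands 36 mm off the cover's face.
- cover_edge (a point): Middle of the cover's upper edge as it stands in the stand, 60 mm from cover_mid along the cover's z.
- stand: Low wooden stand fixed to the bench, base 110 by 170 by 12 mm, origin at the centre of its underside; two ribs along its y, 30 mm above the base, leave a slot 14 mm wide in the middle in which the cover stands. Turned up to 23 degrees.
- button_left (a joint): Angle of the turnbutton on the case's +y rim about its vertical pivot, rad, counter-clockwise from above positive. 0 = the arm points straight in over the opening (towards the case's -y); it starts at 1.5 to 2.3 (along or outside the rim). Free to turn from -2.6 to 2.6, stays where it is left; about 2 N at the knob turns it.
- button_right (a joint): The same for the turnbutton on the case's -y rim. 0 = the arm points straight in (towards the case's +y); it starts at -2.3 to -1.5. Same range and friction.
- pivot_left (a point): Pivot of the left turnbutton on the rim surface, 82 mm from the case's centre along its +y, 70 mm above the bench. The button is a dark wooden arm 20 mm wide, 10 mm thick, 73 mm long (60 from pivot to tip, 13 behind), its underside 2.5 mm above the rim, so it only passes over a cover that is fully home.
- pivot_right (a point): Pivot of the right turnbutton, 82 mm from the case's centre along its -y; same button.
- knob_left (a point): Top of the round thumb knob on the left turnbutton: 16 mm in diameter, 24 mm tall above the arm, 40 mm from the pivot towards the tip; its top is 36.5 mm above the rim (106.5 mm above the bench).
- knob_right (a point): Top of the round thumb knob on the right turnbutton, as the left.
- hammer: Bystander: hammer lying on the far side of the bench , origin under its middle.
- screwdriver: Bystander: screwdriver lying on the far side of the bench, origin under its middle.
- foot: Bystander: white plaster foot model, 200 mm long, 120 mm tall at the ankle, standing at the far side of the bench in the middle; origin 35 mm from the middle of its sole towards the heel.
Things that resemble listed ones, but are neither listed nor needed, are in the scene too. Leave any pink, red or turquoise look-alike of the cover alone.

How it is judged:
On the way, in this order (a step that is already met when the one before it is completed fails the run):
1. the cover lies flat on the bench, handle up, let go (height (world z) of cover_mid below 0.012 m and angle between cover_mid's own x axis and vertical below 0.12 rad and contact force between the fingers and cover below 0.3 N), for 0.2 s.
2. the cover lies home in the case's recess, let go (z of cover_mid in the frame of case_mouth below -0.0015 m and horizontal distance between cover_mid and case_mouth below 0.01 m and angle between cover_mid's own x axis and vertical below 0.06 rad and contact force between the fingers and cover below 0.3 N), for 0.2 s.
3. both turnbuttons point in over the cover (z of cover_mid in the frame of case_mouth below -0.0015 m and horizontal distance between cover_mid and case_mouth below 0.01 m and angle between cover_mid's own x axis and vertical below 0.06 rad and value of joint button_left between -0.4 and 0.4 rad and value of joint button_right between -0.4 and 0.4 rad), for 0.2 s.
At the end, for the whole second after the job is handed in: The cover lies in the case's recess with its handle up, level within 0.06 rad, not standing more than 3 mm proud of flush and within 10 mm of the middle of the opening, at rest and released; both turnbuttons point straight in over it within 0.4 rad (all of step 3 and contact force between the fingers and cover below 0.3 N and linear speed of cover below 0.02 m/s); the robot touches nothing.
It fails at once if the hammer is moved more than 40 mm (distance of hammer from where it was at the start of the episode above 0.04 m).
It fails at once if the screwdriver is moved more than 40 mm (distance of screwdriver from where it was at the start of the episode above 0.04 m).
It fails at once if the foot is moved more than 40 mm (distance of foot from where it was at the start of the episode above 0.04 m).
It also fails if it takes over 72 s, if anything falls off the work surface, if the arm or the gripper's body presses on something with over 40 N, if the wrist force passes 120 N, or if a joint passes its speed limit or range.

## Robot

A 7-joint arm with a two-finger parallel gripper is mounted at the origin on the work surface. World frame = base frame: x ahead of the robot, y to its left, z up, the work surface at z = 0. Lengths are in m, angles in rad, forces in N, time in s.
With the tool pointing down it reaches from about 0.4 to 0.75 m from the base axis. Payload 19.5 kg.
Tool frame: the origin (TCP) lies at the very end of the fingers, on their centre line; the grasp point (between the pads) lies 19 mm behind it; z points along the fingers, y is the line along which they close (so a half turn about z gives the same grasp; the last joint's range is limited). The gripper opens to 85 mm and grips with 20 to 120 N. Pads are 22 mm wide; open, the fingers measure 114 mm over their backs; the gripper's body (76 mm by 85 mm) begins 54 mm behind the grasp point. The pads swing forward as they close: fully open they stand 13 mm farther back than shut.
Start: joints at [-1.321, 0.707, -0.028, 1.485, 0.022, 0.951, -0.075], TCP at [0.165, 0.551, 0.231] pointing down, gripper open.
Joint ranges: [-2.71, 2.71], [-0.32, 2.16], [-1.57, 1.52], [0, 2.45], [-1.46, 4.6], [0, 2.02], [-2.83, 2.83]. Speed limits (rad/s): [1.89, 1.89, 2.57, 2.57, 3.01, 3.01, 3.01].

## Interface

Orientations are given as a unit quaternion [w, x, y, z].
In Python, from workcell import robot gives the robot as it stands.
- The arm moves only by the tool move_arm, never from a script. Its argument "rows" is a list of rows, each a list of 3 entries, a list of its own where there are three numbers: the turn, a rotation vector about the world's x, y, z in degrees, then the shift along the world's x, y, z in mm, then the closure, from 0 (fully open) to 1 (shut). A call has 1 to 8 rows; each row is the pose to reach, as a shift and turn from the pose commanded when the call began; what a row does not reach only later rows make up. A row lasts 1/12 s, in which the tool goes at most 41.7 mm and 7.16 degrees, less where a joint would pass 70% of its speed; a pose out of reach is approached as far as the arm can. A call with a gripper value outside its range is refused whole. The fingers move at their own pace and stop on an object; "force" is the grip in N (left out, the last holds). Time passes only in rows, so rows that repeat a pose let the fingers close. It gives the time, the measured TCP pose, the force, the opening and the grip force at its end, in the units of the state.
- robot.observe(): the state, without advancing time (a new reading comes with each control period).
- robot.capture(name): name is "scene" or "side" or "wrist"; returns the picture (480x640x3 uint8, red, green, blue); there is no depth.
- robot.camera_info(name): a dict with "vfov" (degrees; the focal length in pixels is half the picture's height over the tangent of half this angle, whatever the lens; pixels are square), "cx", "cy" (the principal point, pixels), "rvec" (rotation vector, rad) and "tvec" (3), from world to camera coordinates, as OpenCV has them. Camera axes: x right, y down, z forward; pixel columns grow to the right and rows downward; lengths in m; the calibration is good to about 2 mm. The wrist camera is an equidistant fisheye: a pixel r from the principal point sees the ray r / f radians off the axis. A picture is of the moment at which its call begins: read the wrist's pose just before it. camera_info takes no time and is no camera call; for the wrist camera it gives the pose at the moment of the call.
- robot.close_job(): hands the job in; it is judged then, once.
Trained networks look in the newest picture that a camera, given by its name, has taken for a name from the list of things; names that differ only in an ending like _2 or _b are one class to them, and where a whole thing is asked for, a point or a joint stands for the part that bears it (a point fixed in the world has none). Each returns a list of dicts, best first, with "score" (0 to 1); they miss things now and then, are a little off and sometimes report something else, mostly with a low value. They report only what shows in the picture. A call takes as long as a camera call. They do not tell look-alikes from the thing itself.
- robot.recognise(name, camera): "bbox" ([left, top, right, bottom] in pixels, round what is visible of it).
- robot.trace(name, camera): "pixels" (480x640 bool, what is visible of it) and "bbox" ([left, top, right, bottom] in pixels, round what is visible of it).
The state is a dict: "time": time; "q": joint angles; "dq": joint speeds; "tau": joint torques, N m; "position": TCP position; "orientation": TCP orientation; "contact_force": force on the tool from outside, world axes, zero at the start; "wrist_torque": the same for the moment, N m; "opening": finger opening in m; "grasp_force": force on a finger pad.
Only numpy, scipy, OpenCV 4.12 (cv2) and the standard library are available. Lean on these libraries where they do the work, as an engineer would, in place of code of your own. Each camera call takes 0.05 s, during which the arm holds its last target. There are 200 camera calls.

## Working session

There is one attempt and no reset: what is moved stays moved. The work goes in short steps, Python scripts to look and compute and a tool call to move; the robot and the scene stay as the last step left them, time stands still between calls to the robot, and variables do not carry over. Pictures are saved under pics/ and viewed, at most 13 in all, crops included, and the job is handed in when it is done.

Besides the shell and the picture viewer there is one more tool, called after "Emit:" as name(argument=value, ...), one argument or row to a line, values as JSON. move_arm: Moves the arm, as the interface text tells. Its arguments: {"type":"object","properties":{"rows":{"type":"array","items":{"type":"array"}},"force":{"type":"number"}},"required":["rows"]}

```bash
ls; mkdir -p pics
cat > h.py <<'E'
import numpy as np, cv2
from workcell import robot
from scipy.spatial.transform import Rotation as R
def cam(n):
    c=robot.camera_info(n); f=240/np.tan(np.radians(c['vfov']/2))
    return c,f,cv2.Rodrigues(np.array(c['rvec'],float))[0],np.array(c['tvec'],float).ravel()
def proj(P,n,C=None):
    c,f,Rm,t=C or cam(n); p=np.atleast_2d(P)@Rm.T+t
    if n=='wrist':
        r=np.hypot(p[:,0],p[:,1]); th=np.arctan2(r,p[:,2]); s=f*th/np.maximum(r,1e-9)
        return np.c_[c['cx']+p[:,0]*s,c['cy']+p[:,1]*s]
    return np.c_[c['cx']+f*p[:,0]/p[:,2],c['cy']+f*p[:,1]/p[:,2]]
def ray(uv,n,C=None):
    c,f,Rm,t=C or cam(n); d=(np.atleast_2d(uv)-[c['cx'],c['cy']])/f
    if n=='wrist':
        r=np.hypot(d[:,0],d[:,1]); k=np.sin(r)/np.maximum(r,1e-9); v=np.c_[d[:,0]*k,d[:,1]*k,np.cos(r)]
    else: v=np.c_[d,np.ones(len(d))]
    return -Rm.T@t, v@Rm
def onz(uv,z,n,C=None):
    o,v=ray(uv,n,C); return o+v*((z-o[2])/v[:,2])[:,None]
def save(n,name):
    im=robot.capture(n); cv2.imwrite('pics/'+name,im[:,:,::-1]); return im
E
python3 - <<'E'
from h import *
a=save('scene','a.png');b=save('side','b.png')
for n in ['scene','side']:
    c,f,Rm,t=cam(n); print(n,f,(-Rm.T@t).round(3),Rm[2].round(2))
    for k in ['cover','case','stand','button_left','button_right','knob_left','pivot_left','cover_grip']:
        print(n,k,[(np.round(d['bbox']).astype(int).tolist(),round(d['score'],2)) for d in robot.recognise(k,n)][:4])
E
```

```text
pics
scene 476.02682211923894 [ 1.366 -0.086  0.957] [-0.69  0.17 -0.7 ]
scene cover [([318, 180, 375, 219], 0.93), ([348, 214, 410, 247], 0.85), ([425, 223, 486, 272], 0.6), ([409, 167, 466, 205], 0.57)]
scene case [([104, 254, 205, 334], 0.74), ([175, 277, 194, 305], 0.33)]
scene stand [([344, 231, 407, 266], 0.61), ([106, 277, 126, 303], 0.3), ([103, 253, 206, 328], 0.24)]
scene button_left [([178, 272, 191, 302], 0.76), ([104, 253, 206, 331], 0.29)]
scene button_right [([108, 276, 126, 304], 0.71)]
scene knob_left [([179, 276, 196, 301], 0.65)]
scene pivot_left [([102, 256, 209, 333], 0.93), ([348, 213, 408, 250], 0.58)]
scene cover_grip [([407, 169, 464, 205], 0.84), ([349, 214, 403, 246], 0.82), ([320, 179, 376, 218], 0.8), ([426, 224, 487, 274], 0.74)]
side 612.9215792938943 [ 0.46  -1.097  1.085] [ 0.03  0.77 -0.64]
side cover [([311, 176, 372, 212], 0.92), ([216, 221, 281, 263], 0.9), ([231, 167, 285, 204], 0.73), ([316, 188, 350, 250], 0.68)]
side case [([306, 344, 404, 448], 0.84)]
side stand [([298, 212, 351, 259], 0.63), ([308, 342, 403, 446], 0.58)]
side button_left [([358, 341, 388, 361], 0.82)]
side button_right [([343, 403, 386, 423], 0.94)]
side knob_left [([356, 341, 391, 363], 0.56)]
side pivot_left [([305, 342, 402, 450], 0.91)]
side cover_grip [([230, 167, 287, 198], 0.92), ([218, 223, 284, 265], 0.81), ([309, 172, 369, 210], 0.79), ([319, 189, 344, 250], 0.66)]
```

View pics/a.png

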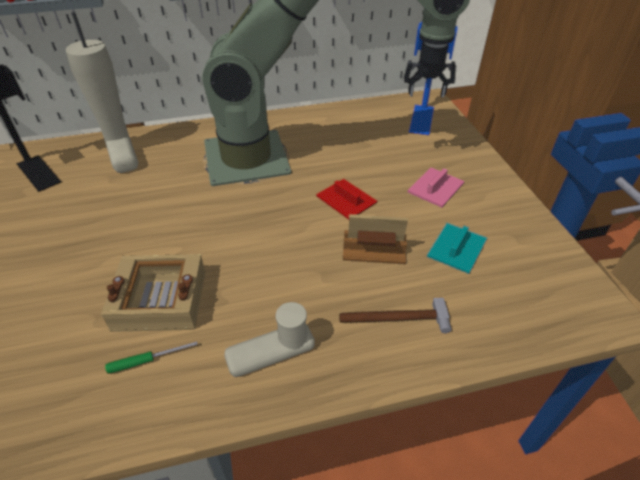

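View pics/b.png

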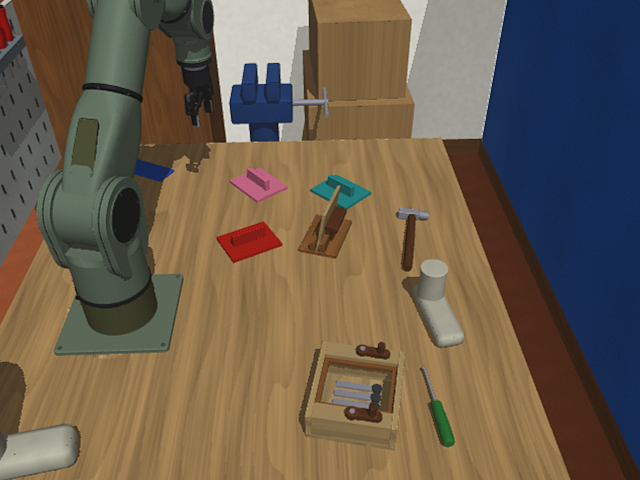

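Candidates for the cover are the plywood panel in the stand (scene 378,231; side 330,220), red (347,197), pink (437,187) and turquoise (458,247). I choose the plywood one. Next I'll fit poses by silhouette.

```bash
cat >> h.py <<'E'
from scipy.optimize import minimize
def box(c,s): return np.array([[c[0]+i*s[0]/2,c[1]+j*s[1]/2,c[2]+k*s[2]/2] for i in(-1,1) for j in(-1,1) for k in(-1,1)])
PANEL=[box([0,0,.06],[.009,.15,.12]),box([.0225,0,.06],[.036,.1,.016])]
CASE=[box([0,0,.035],[.182,.2,.07])]
STAND=[box([0,0,.006],[.11,.17,.012])]
def sil(parts,x,y,z,yaw,n,C,S=4):
    m=np.zeros((480*S,640*S),np.uint8); Q=R.from_euler('z',yaw).as_matrix()
    for b in parts:
        uv=proj(b@Q.T+[x,y,z],n,C); cv2.fillConvexPoly(m,cv2.convexHull(np.round(uv*S).astype(np.int32)),1)
    return m.astype(bool)
def fit(parts,masks,x0,z=0.,S=4):
    Cs={n:cam(n) for n in masks}
    big={n:cv2.resize(m.astype(np.uint8),None,fx=S,fy=S,interpolation=cv2.INTER_NEAREST).astype(bool) for n,m in masks.items()}
    def cost(p):
        return sum(1-(lambda s:(s&big[n]).sum()/max((s|big[n]).sum(),1))(sil(parts,p[0],p[1],z,p[2],n,Cs[n],S)) for n in masks)
    best=min((minimize(cost,[x0[0],x0[1],a],method='Nelder-Mead',options=dict(initial_simplex=[[x0[0],x0[1],a],[x0[0]+.02,x0[1],a],[x0[0],x0[1]+.02,a],[x0[0],x0[1],a+.2]],maxfev=120)) for a in x0[2:]),key=lambda r:r.fun)
    return best.x.round(4),round(best.fun,3)
def tr(name,n,near):
    l=robot.trace(name,n)
    g=[d for d in l if d['bbox'][0]-5<near[0]<d['bbox'][2]+5 and d['bbox'][1]-5<near[1]<d['bbox'][3]+5]
    return np.array(g[0]['pixels']) if g else None
E
python3 - <<'E'
from h import *
a=save('scene','c.png');b=save('side','d.png')
print(onz([[378,255],[155,290]],0.0,'scene'),onz([[325,238],[355,400]],0.0,'side'))
pc={'scene':(378,228),'side':(332,220)};pk={'scene':(150,290),'side':(355,395)};ps={'scene':(375,250),'side':(325,245)}
M={}
for nm,p in (('cover',pc),('case',pk)):
    M[nm]={n:tr(nm,n,p[n]) for n in p}; print(nm,{n:(None if m is None else int(m.sum())) for n,m in M[nm].items()})
s=onz([[378,255]],0,'scene')[0];k=onz([[155,290]],.04,'scene')[0]
print('cover',fit(PANEL,M['cover'],[s[0],s[1],-.3,0,.3],.012))
print('case',fit(CASE,M['case'],[k[0],k[1],-.25,0,.25]))
big=[cv2.resize(b[170:270,270:390],None,fx=6,fy=6),cv2.resize(a[200:275,330:420],None,fx=6,fy=6)]
h=max(i.shape[0] for i in big)
cv2.imwrite('pics/e.png',cv2.resize(np.hstack([cv2.copyMakeBorder(i,0,h-i.shape[0],0,0,0) for i in big]),(800,int(h*800/(big[0].shape[1]+big[1].shape[1]))))[:,:,::-1])
E
```

```text
[[ 0.54556404  0.28770315  0.        ]
 [ 0.52311844 -0.30557473  0.        ]] [[ 0.51362768  0.27991894  0.        ]
 [ 0.55501633 -0.28595081  0.        ]]
cover {'scene': 1559, 'side': 720}
case {'scene': 6798, 'side': 8923}
cover (array([ 0.527 ,  0.2827, -0.3405]), np.float64(0.54))
case (array([ 0.5585, -0.2937, -0.2213]), np.float64(0.063))
```

View pics/e.png

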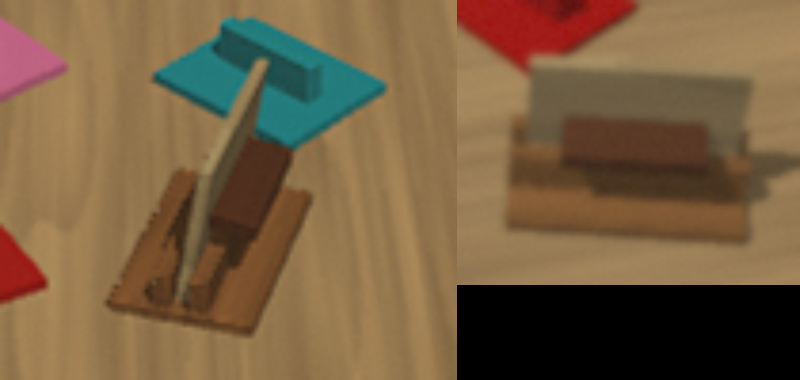

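The crop shows the plywood cover standing in the stand with the dark batten on the far side, and its top edge is clear. In the scene picture the top edge runs from about (349,215) to (407,220).

Run:
```python
from h import *
print(onz([[349.5,215],[407,220.5]],.132,'scene').round(3),onz([[338.5,186],[324,213]],.132,'side').round(3))
o=robot.observe(); print(o['time'],o['position'],o['orientation'],R.from_quat(np.array(o['orientation'])[[1,2,3,0]]).as_matrix().round(3),o['contact_force'],o['opening'])
c,f,Rm,t=cam('wrist'); print(f,(-Rm.T@t).round(3),Rm.round(2))
```

```text
[[0.508 0.211 0.132]
 [0.564 0.347 0.132]] [[0.555 0.347 0.132]
 [0.509 0.219 0.132]]
1.2 [0.16538315 0.55067859 0.23126228] [-2.19459749e-05  1.45390810e-01  9.89374302e-01 -4.66061945e-05] [[-0.958  0.288 -0.   ]
 [ 0.288  0.958 -0.   ]
 [ 0.    -0.    -1.   ]] [-0.51493386  0.67983987  0.24058396] 0.08534809650954281
371.64829954431775 [0.101 0.571 0.374] [[ 0.29  0.96 -0.  ]
 [ 0.92 -0.28  0.27]
 [ 0.26 -0.08 -0.96]]
```

Emit:
move_arm(
  rows=[
    [[0,0,-95],[370,-270,0],0],
    [[0,0,-95],[370,-270,0],0],
    [[0,0,-95],[370,-270,0],0],
    [[0,0,-95],[370,-270,0],0],
    [[0,0,-95],[370,-270,0],0],
    [[0,0,-95],[370,-270,0],0],
    [[0,0,-95],[370,-270,0],0],
    [[0,0,-95],[370,-270,0],0],
  ],
)

```text
time: 1.87
position: [0.4361, 0.3527, 0.2315]
orientation: [-0.0, 0.604, 0.797, 0.0]
contact_force: [0.9, 0.5, 0.3]
opening: 0.0851
grasp_force: 0.0
```

Emit:
move_arm(
  rows=[
    [[0,0,-37],[99,-72,0],0],
    [[0,0,-37],[99,-72,0],0],
    [[0,0,-37],[99,-72,0],0],
    [[0,0,-37],[99,-72,0],0],
    [[0,0,-37],[99,-72,0],0],
    [[0,0,-37],[99,-72,0],0],
    [[0,0,-37],[99,-72,0],0],
  ],
)

```text
time: 2.45
position: [0.5334, 0.2825, 0.2312]
orientation: [-0.0, 0.824, 0.567, -0.0]
contact_force: [0.1, -0.7, 0.1]
opening: 0.0852
grasp_force: 0.0
```

Run:
```python
from h import *
C=cam('wrist'); im=save('wrist','w1.png')
o=robot.observe();print(o['position'],R.from_quat(np.array(o['orientation'])[[1,2,3,0]]).as_matrix().round(3))
for k in ['cover','stand','cover_edge']:
    print(k,[(np.round(d['bbox']).astype(int).tolist(),round(d['score'],2)) for d in robot.recognise(k,'wrist')][:4])
y=np.radians(68.6);c=np.array([.535,.281,.132]);d=np.array([np.cos(y),np.sin(y),0])*.075
print(proj([c-d,c,c+d],'wrist',C).round(0))
```

```text
[0.53336352 0.2825893  0.23125461] [[ 0.354  0.935 -0.   ]
 [ 0.935 -0.354  0.   ]
 [-0.    -0.    -1.   ]]
cover [([73, 214, 203, 349], 0.86), ([0, 0, 122, 138], 0.86), ([285, 133, 354, 338], 0.84), ([182, 1, 349, 70], 0.71)]
stand [([238, 128, 352, 304], 0.85)]
cover_edge [([0, 3, 120, 135], 0.97), ([178, 0, 348, 72], 0.95), ([288, 138, 351, 339], 0.7), ([74, 210, 204, 346], 0.7)]
[[316. 342.]
 [317. 246.]
 [318. 133.]]
```

View pics/w1.png

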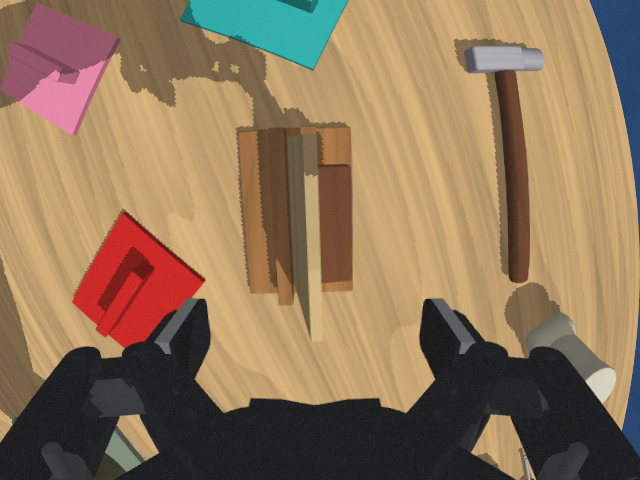

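The wrist picture shows the cover's edge from about (311,134) to (317,341), with the batten on its right, between the open fingers.

Run:
```python
from h import *
e=onz([[311,134],[316.5,341]],.132,'wrist').round(4); print(e, e.mean(0), np.degrees(np.arctan2(*(e[0]-e[1])[[1,0]])))
```

```text
[[0.5578 0.352  0.132 ]
 [0.5082 0.2115 0.132 ]] [0.533   0.28175 0.132  ] 70.55569907753043
```

Emit:
move_arm(
  rows=[
    [[0,0,1.2],[0,-1,-40],0.0],
    [[0,0,1.2],[0,-1,-80],0.0],
    [[0,0,1.2],[0,-1,-115],0.3],
    [[0,0,1.2],[0,-1,-131],0.3],
    [[0,0,1.2],[0,-1,-131],0.5],
    [[0,0,1.2],[0,-1,-131],1],
    [[0,0,1.2],[0,-1,-131],1],
    [[0,0,1.2],[0,-1,-131],1],
  ],
  force=60,
)

```text
time: 3.32
position: [0.5329, 0.2821, 0.1018]
orientation: [-0.001, 0.818, 0.575, 0.0]
contact_force: [-21.9, 4.1, 31.2]
opening: 0.0126
grasp_force: 38.2
```

Emit:
move_arm(
  rows=[
    [[0,0,0],[0,0,0],1],
    [[0,0,0],[0,0,0],1],
    [[0,0,0],[0,0,0],1],
    [[0,0,0],[0,0,0],1],
  ],
)

```text
time: 3.65
position: [0.5319, 0.2825, 0.102]
orientation: [-0.002, 0.818, 0.576, -0.001]
contact_force: [-14.5, 2.8, 17.9]
opening: 0.0116
grasp_force: 58.8
```

Emit:
move_arm(
  rows=[
    [[0,0,0],[0,0,25],1],
    [[0,0,0],[0,0,60],1],
    [[0,0,3],[0,-10,95],1],
    [[0,0,8],[-10,-45,115],1],
    [[0,0,12],[-20,-82,130],1],
    [[0,0,16],[-30,-120,140],1],
    [[0,0,19],[-35,-158,150],1],
    [[0,0,19],[-40,-195,160],1],
  ],
)

```text
time: 4.32
position: [0.4931, 0.0844, 0.2623]
orientation: [0.001, 0.711, 0.704, 0.001]
contact_force: [0.6, -0.6, -1.4]
opening: 0.0078
grasp_force: 65.5
```

Emit:
move_arm(
  rows=[
    [[0,-7,0],[0,-35,0],1],
    [[0,-14,0],[-5,-65,0],1],
    [[0,-21,0],[-5,-65,0],1],
    [[0,-28,0],[-10,-65,0],1],
    [[0,-35,0],[-10,-65,0],1],
    [[0,-42,0],[-10,-65,0],1],
    [[0,-49,0],[-10,-65,0],1],
    [[0,-56,0],[-10,-65,0],1],
  ],
)

```text
time: 4.98
position: [0.5026, 0.0251, 0.3267]
orientation: [0.219, 0.678, 0.667, 0.217]
contact_force: [-0.9, -0.0, -1.5]
opening: 0.008
grasp_force: 66.4
```

Run:
```python
from h import *
im=save('side','s2.png');cv2.imwrite('pics/s2c.png',cv2.resize(im[100:460,60:540],(800,600))[:,:,::-1])
o=robot.observe();print(o['position'],o['q'],R.from_quat(np.array(o['orientation'])[[1,2,3,0]]).as_matrix().round(3),o['opening'],o['grasp_force'])
print('foot',onz([[452,340],[425,285]],0.02,'side').round(3))
```

```text
[0.50310308 0.0252531  0.32803508] [-3.99294767e-01  3.04176954e-01  3.03203271e-01  2.22446014e+00
 -8.17909764e-01  1.85227162e-03  6.61293188e-01] [[ 0.017  0.808  0.589]
 [ 1.    -0.016 -0.007]
 [ 0.004  0.589 -0.808]] 0.007729462232274172 66.39232993125916
foot [[ 0.792 -0.141  0.02 ]
 [ 0.76   0.049  0.02 ]]
```

View pics/s2c.png

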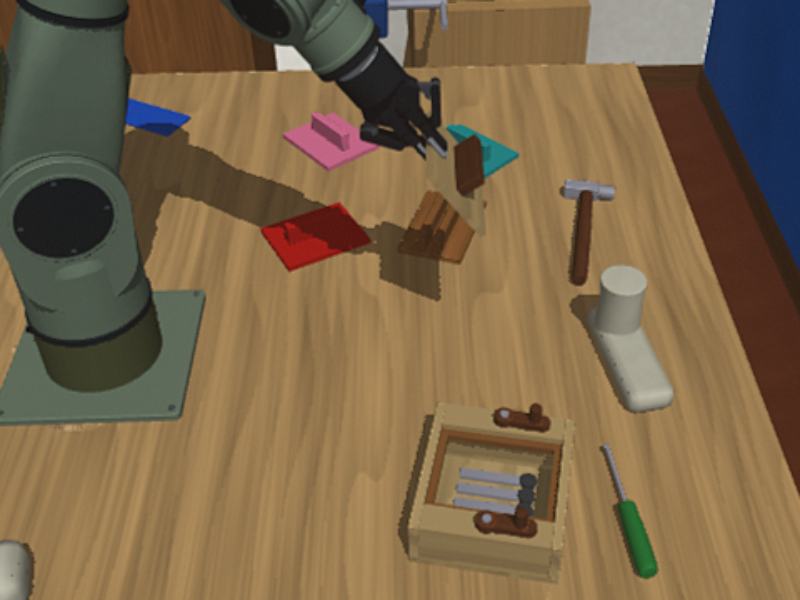

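The tilt away from the robot stopped at 36° because q6 reached its limit (0). I'll stand the tool upright again and tilt it sideways towards -y instead.

Emit:
move_arm(
  rows=[
    [[0,7,0],[0,0,0],1],
    [[0,14,0],[0,0,0],1],
    [[0,21,0],[0,0,0],1],
    [[0,28,0],[0,0,0],1],
    [[0,36,0],[0,0,0],1],
    [[0,36,0],[0,0,0],1],
  ],
)

```text
time: 5.53
position: [0.5016, 0.0242, 0.3253]
orientation: [0.048, 0.711, 0.7, 0.045]
contact_force: [-1.1, 0.6, -1.7]
opening: 0.008
grasp_force: 66.3
```

Run:
```python
from h import *
o=robot.observe();print(o['time'],o['position'],np.round(o['q'],2),R.from_quat(np.array(o['orientation'])[[1,2,3,0]]).as_matrix().round(3),o['opening'],o['grasp_force'])
```

```text
5.5333 [0.50159352 0.0241668  0.32530074] [-0.61  0.55  0.86  1.72 -0.51  0.96  0.41] [[ 0.015  0.991  0.131]
 [ 1.    -0.015 -0.007]
 [-0.005  0.131 -0.991]] 0.008036434333208884 66.29902839660645
```

Emit:
move_arm(
  rows=[
    [[5.9,5.9,-89.9],[20,60,-20],1],
    [[5.9,5.9,-89.9],[20,60,-20],1],
    [[5.9,5.9,-89.9],[20,60,-20],1],
    [[5.9,5.9,-89.9],[20,60,-20],1],
    [[5.9,5.9,-89.9],[20,60,-20],1],
    [[5.9,5.9,-89.9],[20,60,-20],1],
    [[5.9,5.9,-89.9],[20,60,-20],1],
    [[5.9,5.9,-89.9],[20,60,-20],1],
  ],
)

```text
time: 6.2
position: [0.522, 0.0843, 0.3044]
orientation: [0.023, 0.962, 0.272, 0.017]
contact_force: [0.1, 0.6, -1.6]
opening: 0.008
grasp_force: 66.3
```

```bash
cat > st.py <<'E'
from h import *
o=robot.observe();Q=R.from_quat(np.array(o['orientation'])[[1,2,3,0]]).as_matrix();print(o['time'],o['position'].round(4) if hasattr(o['position'],'round') else o['position'],np.round(o['q'],2),Q.round(3).tolist(),o['opening'],o['grasp_force'])
E
python3 st.py
```

```text
6.2 [0.522  0.0843 0.3044] [-0.76  0.77  1.14  1.58 -0.72  1.21 -0.52] [[0.852, 0.522, 0.045], [0.524, -0.851, -0.035], [0.02, 0.054, -0.998]] 0.007981017860513043 66.30366683006287
```

```bash
cat > tgt.py <<'E'
import sys
from h import *
# tilt (deg from down) toward azimuth az, tool x az = az+90
def want(t,az):
    t,az=np.radians([t,az]); z=np.array([np.sin(t)*np.cos(az),np.sin(t)*np.sin(az),-np.cos(t)]); x=np.array([-np.sin(az),np.cos(az),0]); return np.c_[x,np.cross(z,x),z]
if __name__=='__main__':
    o=robot.observe();Q=R.from_quat(np.array(o['orientation'])[[1,2,3,0]]).as_matrix()
    W=want(float(sys.argv[1]),float(sys.argv[2])); d=R.from_matrix(W@Q.T).as_rotvec(degrees=True)
    print('rotvec',d.round(1),'norm',np.linalg.norm(d).round(1),'pos',np.round(o['position'],4),'q',np.round(o['q'],2),'z',Q[:,2].round(3),'y',Q[:,1].round(3),'open',round(o['opening'],4))
E
python3 tgt.py 45 -90; python3 tgt.py 60 -90
```

```text
rotvec [-41.2 -10.5 -30.6] norm 52.3 pos [0.522  0.0843 0.3044] q [-0.76  0.77  1.14  1.58 -0.72  1.21 -0.52] z [ 0.045 -0.035 -0.998] y [ 0.522 -0.851  0.054] open 0.008
rotvec [-55.7 -14.7 -29.5] norm 64.7 pos [0.522  0.0843 0.3044] q [-0.76  0.77  1.14  1.58 -0.72  1.21 -0.52] z [ 0.045 -0.035 -0.998] y [ 0.522 -0.851  0.054] open 0.008
```

Emit:
move_arm(
  rows=[
    [[-41,-10.5,-30.6],[0,20,0],1],
    [[-41,-10.5,-30.6],[0,20,0],1],
    [[-41,-10.5,-30.6],[0,20,0],1],
    [[-41,-10.5,-30.6],[0,20,0],1],
    [[-41,-10.5,-30.6],[0,20,0],1],
    [[-41,-10.5,-30.6],[0,20,0],1],
    [[-41,-10.5,-30.6],[0,20,0],1],
    [[-41,-10.5,-30.6],[0,20,0],1],
  ],
)

```text
time: 6.87
position: [0.5228, 0.106, 0.3036]
orientation: [0.387, 0.922, 0.002, 0.001]
contact_force: [-1.2, 0.2, -3.2]
opening: 0.008
grasp_force: 66.4
```

```bash
python3 tgt.py 62 -90
```

```text
rotvec [-16.5  -0.1  -0.3] norm 16.5 pos [0.5228 0.106  0.3036] q [-1.06  1.2   1.48  1.37 -0.41  1.35 -1.37] z [ 0.003 -0.713 -0.701] y [ 0.004 -0.701  0.713] open 0.008
```

Emit:
move_arm(
  rows=[
    [[-6,0,0],[0,0,-30],1],
    [[-12,0,0],[0,0,-60],1],
    [[-16.5,0,0],[0,0,-90],1],
    [[-16.5,0,0],[0,0,-100],1],
    [[-16.5,0,0],[0,0,-100],1],
  ],
)

```text
time: 7.28
position: [0.5225, 0.1048, 0.2029]
orientation: [0.511, 0.859, 0.005, -0.001]
contact_force: [-0.7, 0.3, -0.8]
opening: 0.0081
grasp_force: 66.5
```

```bash
python3 tgt.py 62 -90
python3 - <<'E'
from h import *
im=save('side','s3.png');cv2.imwrite('pics/s3c.png',cv2.resize(im[60:420,60:540],(800,600))[:,:,::-1])
E
```

```text
rotvec [-0.5 -0.4 -0.4] norm 0.8 pos [0.5225 0.1048 0.2029] q [-1.1   1.49  1.47  1.39 -0.4   1.28 -1.5 ] z [ 0.003 -0.879 -0.477] y [ 0.009 -0.477  0.879] open 0.0081
```

View pics/s3c.png

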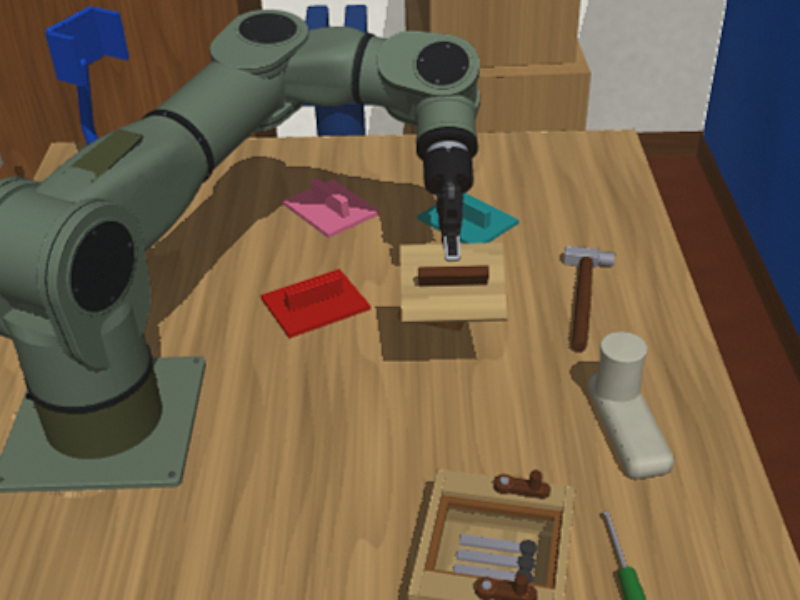

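Emit:
move_arm(
  rows=[
    [[0,0,0],[0,-40,0],1],
    [[0,0,0],[0,-80,-20],1],
    [[0,0,0],[0,-85,-60],1],
    [[0,0,0],[0,-85,-95],1],
    [[0,0,0],[0,-85,-125],1],
    [[0,0,0],[0,-85,-140],1],
    [[0,0,0],[0,-85,-148],1],
    [[0,0,0],[0,-85,-148],1],
  ],
)

```text
time: 8.0
position: [0.5235, 0.0207, 0.0575]
orientation: [0.509, 0.861, 0.004, 0.001]
contact_force: [0.3, -0.6, -1.4]
opening: 0.008
grasp_force: 66.5
```

```bash
python3 tgt.py 66 -90
```

```text
rotvec [-4.8 -0.2 -0.5] norm 4.8 pos [0.5235 0.0207 0.0575] q [-1.03  1.68  1.33  1.55 -0.56  0.97 -1.52] z [ 0.006 -0.877 -0.481] y [ 0.007 -0.481  0.877] open 0.008
```

Emit:
move_arm(
  rows=[
    [[0,0,0],[0,0,-6],1],
    [[0,0,0],[0,0,-10],1],
    [[0,0,0],[0,0,-12],1],
    [[0,0,0],[0,0,-12],1],
  ],
)

```text
time: 8.33
position: [0.5237, 0.0206, 0.0463]
orientation: [0.511, 0.86, 0.005, 0.001]
contact_force: [-0.4, 3.5, 10.6]
opening: 0.0081
grasp_force: 68.2
```

Contact. I'll release a little and then withdraw along the tool.

Emit:
move_arm(
  rows=[
    [[0,0,0],[0,0,2],0.75],
    [[0,0,0],[0,0,3],0.75],
    [[0,0,0],[0,0,4],0.75],
    [[0,0,0],[0,15,10],0.75],
    [[0,0,0],[0,40,23],0.75],
    [[0,0,0],[0,70,42],0.75],
    [[0,0,0],[0,95,65],0.75],
    [[0,0,0],[0,110,105],0.75],
  ],
)

```text
time: 9.0
position: [0.5225, 0.1324, 0.1473]
orientation: [0.51, 0.86, 0.007, -0.0]
contact_force: [0.8, -0.3, -0.5]
opening: 0.0214
grasp_force: 0.0
```

```bash
python3 tgt.py 0 -90
python3 - <<'E'
from h import *
a=save('scene','a4.png')
for n in ['side']:
    b=save(n,'s4.png')
cv2.imwrite('pics/f4.png',np.vstack([cv2.resize(a[140:290,180:480],(600,300)),cv2.resize(b[150:300,200:500],(600,300))])[:,:,::-1])
E
```

```text
rotvec [61.3 -0.  -0.8] norm 61.3 pos [0.5225 0.1324 0.1473] q [-1.12  1.56  1.42  1.33 -0.44  1.31 -1.59] z [ 0.006 -0.877 -0.48 ] y [ 0.012 -0.48   0.877] open 0.0214
```

View pics/f4.png

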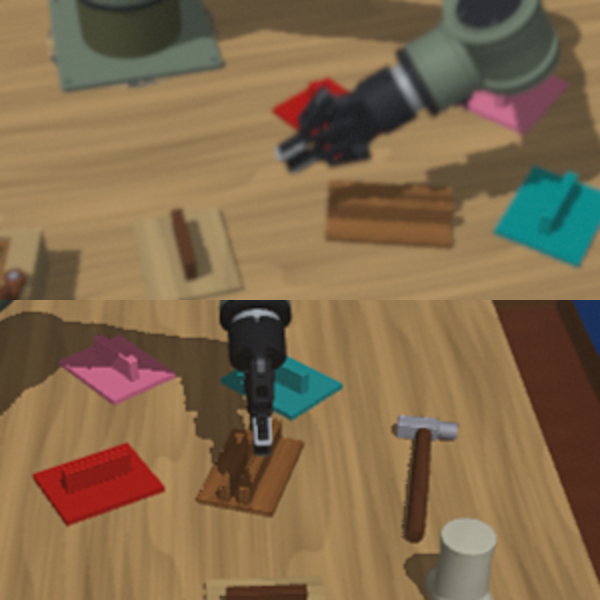

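The cover lies flat with its handle up in the free middle area, next to the case, and the fingers are clear of it.

```bash
cat >> h.py <<'E'
FLAT=[box([0,0,.0045],[.15,.12,.009]),box([0,0,.027],[.1,.016,.036])]
E
python3 - <<'E'
from h import *
Ms={}
for n,p in (('scene',(274,265)),('side',(330,320))):
    robot.capture(n); m=tr('cover',n,p)
    if m is not None: Ms[n]=m; print(n,m.sum(),np.argwhere(m).mean(0)[::-1])
g=onz([[274,263]],.01,'scene')[0];print(g)
print(fit(FLAT,Ms,[g[0],g[1],-.1,.1]))
E
```

```text
scene 2067 [272.24286405 268.40638607]
side 2174 [333.37948482 306.90570377]
[0.51455245 0.00527656 0.01      ]
(array([ 0.5241, -0.0023,  0.0146]), np.float64(0.086))
```

Emit:
move_arm(
  rows=[
    [[7,0,0],[0,-15,15],0.5],
    [[14,0,0],[0,-40,30],0.5],
    [[21,0,0],[0,-70,45],0.5],
    [[28,0,0],[0,-100,60],0.5],
    [[35,0,0],[0,-130,70],0.5],
    [[42,0,0],[0,-150,80],0.5],
    [[49,0,0],[0,-160,80],0.5],
    [[56,0,0],[0,-170,80],0.5],
  ],
)

```text
time: 9.97
position: [0.5229, -0.0408, 0.2291]
orientation: [0.044, 0.999, 0.004, 0.004]
contact_force: [0.1, -0.9, -1.3]
opening: 0.0425
grasp_force: 0.0
```

```bash
python3 tgt.py 0 -90
```

```text
rotvec [ 5.   0.4 -0.4] norm 5.0 pos [ 0.5229 -0.0408  0.2291] q [-0.51  0.83  1.01  1.7  -0.73  1.   -0.83] z [ 0.008 -0.087 -0.996] y [ 0.007 -0.996  0.087] open 0.0425
```

Emit:
move_arm(
  rows=[
    [[5,0.4,0.4],[1,30,-10],0.4],
    [[5,0.4,0.4],[1,39,-40],0.4],
    [[5,0.4,0.4],[1,39,-80],0.4],
    [[5,0.4,0.4],[1,39,-120],0.4],
    [[5,0.4,0.4],[1,39,-155],0.4],
    [[5,0.4,0.4],[1,39,-155],0.4],
  ],
)

```text
time: 10.47
position: [0.521, -0.0009, 0.0676]
orientation: [0.003, 1.0, 0.007, -0.005]
contact_force: [-0.3, 0.4, -1.0]
opening: 0.0513
grasp_force: 0.0
```

```bash
python3 tgt.py 0 -89
python3 - <<'E'
from h import *
C=cam('wrist');im=save('wrist','w5.png')
Q=R.from_euler('z',.0146).as_matrix(); c=np.array([.5241,-.0023,0])
print(proj(np.array([[-.05,0,.045],[.05,0,.045]])@Q.T+c,'wrist',C).round(0))
cv2.imwrite('pics/w5c.png',im[100:480,100:540][:,:,::-1])
E
```

```text
rotvec [ 0.3 -0.6  0.2] norm 0.7 pos [ 0.521  -0.0009  0.0676] q [-0.42  1.03  0.74  1.84 -1.04  0.73 -0.63] z [-0.01  -0.006 -1.   ] y [ 0.014 -1.     0.005] open 0.0513
[[319. 367.]
 [319. 176.]]
```

View pics/w5c.png

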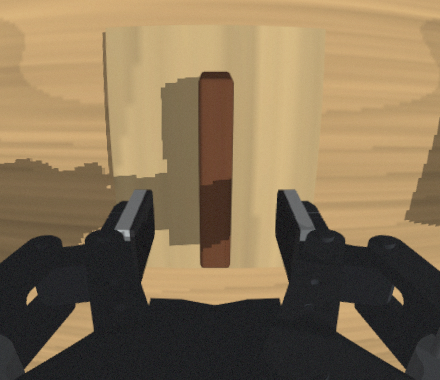

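The batten runs from (317,179) to (316,366), centred between the fingers, so I'll go down and grip it.

Emit:
move_arm(
  rows=[
    [[0,0,0],[3,-1,-25],0.4],
    [[0,0,0],[3,-1,-45],0.4],
    [[0,0,0],[3,-1,-51],0.4],
    [[0,0,0],[3,-1,-51],1],
    [[0,0,0],[3,-1,-51],1],
    [[0,0,0],[3,-1,-51],1],
    [[0,0,0],[3,-1,-51],1],
    [[0,0,0],[3,-1,-51],1],
  ],
  force=70,
)

```text
time: 11.18
position: [0.5276, -0.002, 0.024]
orientation: [0.003, 1.0, 0.008, 0.0]
contact_force: [-1.7, 1.2, 14.8]
opening: 0.0144
grasp_force: 69.9
```

Emit:
move_arm(
  rows=[
    [[0,0,0],[0,0,30],1],
    [[0,0,0],[0,0,65],1],
    [[0,0,0],[0,0,100],1],
    [[0,0,0],[0,0,140],1],
    [[0,0,0],[0,0,175],1],
    [[0,0,0],[0,0,185],1],
    [[0,0,0],[0,0,185],1],
  ],
)

```text
time: 11.77
position: [0.5276, -0.0021, 0.2103]
orientation: [0.003, 1.0, 0.008, 0.001]
contact_force: [0.9, -0.4, -1.0]
opening: 0.0145
grasp_force: 69.2
```

```bash
python3 tgt.py 0 -89
cat > case.py <<'E'
from h import *
Ms={}
for n,p in (('scene',(150,290)),('side',(355,395))):
    robot.capture(n); m=tr('case',n,p)
    if m is not None: Ms[n]=m
x,s=fit(CASE,Ms,[.5585,-.2937,-.22]);print(x,s)
Q=R.from_euler('z',x[2]).as_matrix()
# buttons by knob mask : unproject knob tops
for n in ('scene','side'):
    for k in ('button_left','button_right','knob_left','knob_right'):
        for d in robot.recognise(k,n)[:1]:
            b=d['bbox'];print(n,k,np.round(b),round(d['score'],2), (Q.T@(onz([[(b[0]+b[2])/2,(b[1]+b[3])/2]],.085,n)[0]-[x[0],x[1],0])).round(3))
E
python3 case.py
```

```text
rotvec [0.3 0.2 0.1] norm 0.4 pos [ 0.5276 -0.0021  0.2103] q [-0.5   0.85  0.94  1.71 -0.79  1.01 -0.83] z [ 0.003 -0.005 -1.   ] y [ 0.016 -1.     0.005] open 0.0145
[ 0.5584 -0.2931 -0.2165] 0.051
scene button_left [179. 274. 193. 302.] 0.59 [0.033 0.087 0.085]
scene button_right [108. 276. 126. 306.] 0.71 [ 0.038 -0.073  0.085]
scene knob_left [176. 276. 193. 303.] 0.61 [0.036 0.083 0.085]
scene knob_right [109. 279. 125. 303.] 0.61 [ 0.037 -0.073  0.085]
side button_left [355. 339. 387. 363.] 0.73 [0.019 0.075 0.085]
side button_right [344. 406. 385. 423.] 0.58 [ 0.024 -0.088  0.085]
side knob_right [348. 405. 384. 424.] 0.97 [ 0.027 -0.088  0.085]
```

Emit:
move_arm(
  rows=[
    [[0,0,-3],[4,-38,0],1],
    [[0,0,-6],[8,-78,0],1],
    [[0,0,-9],[12,-118,0],1],
    [[0,0,-12],[18,-158,0],1],
    [[0,0,-13.3],[22,-198,0],1],
    [[0,0,-13.3],[27,-236,0],1],
    [[0,0,-13.3],[32,-272,0],1],
    [[0,0,-13.3],[34,-290,0],1],
  ],
)

```text
time: 13.03
position: [0.5599, -0.2964, 0.2069]
orientation: [0.003, 0.994, -0.11, -0.001]
contact_force: [-0.7, 0.8, -1.4]
opening: 0.0148
grasp_force: 69.2
```

Emit:
move_arm(
  rows=[
    [[0,0,0],[0,-2,-20],1],
    [[0,0,0],[0,-2,-40],1],
    [[0,0,0],[0,-2,-55],1],
    [[0,0,0],[0,-2,-55],1],
  ],
)

```text
time: 13.37
position: [0.5601, -0.2933, 0.1492]
orientation: [0.002, 0.994, -0.108, -0.003]
contact_force: [0.4, -0.1, -2.4]
opening: 0.015
grasp_force: 69.2
```

```bash
python3 tgt.py 0 -102.4
python3 - <<'E'
from h import *
C=cam('wrist');im=save('wrist','w6.png')
cv2.imwrite('pics/w6c.png',cv2.resize(im[60:420,80:560],(800,600))[:,:,::-1])
o=robot.observe();p=np.array(o['position']);Q=R.from_quat(np.array(o['orientation'])[[1,2,3,0]]).as_matrix()
K=R.from_euler('z',-.2165).as_matrix()
print('opening corners',proj(np.array([[sx*.079,sy*.064,.07] for sx in(-1,1) for sy in(-1,1)])@K.T+[.5584,-.2931,0],'wrist',C).round(0).tolist())
ca=p+Q@[-.0035,0,0]; a=np.arctan2(-Q[0,1]*-1,-Q[1,1])
print('yaw',np.degrees(np.arctan2(Q[1,0],Q[0,0])),'cover centre',ca)
print('cover corners', proj(np.array([[sx*.075,sy*.06,-(p[2]-(p[2]-.024))+.009] for sx in(-1,1) for sy in(-1,1)])@(Q@np.diag([1,-1,-1])).T+ca,'wrist',C).round(0).tolist())
E
```

```text
rotvec [ 0.2 -0.3  0. ] norm 0.4 pos [ 0.5601 -0.2933  0.1492] q [ 0.09  1.05  0.88  1.36 -0.83  1.11 -0.71] z [-0.006 -0.003 -1.   ] y [-0.215 -0.977  0.004] open 0.015
opening corners [[405.0, 358.0], [227.0, 358.0], [422.0, 129.0], [209.0, 129.0]]
yaw -12.42364621481795 cover centre [ 0.55709033 -0.29294055  0.15120325]
cover corners [[423.0, 417.0], [211.0, 417.0], [456.0, 138.0], [178.0, 138.0]]
```

View pics/w6c.png

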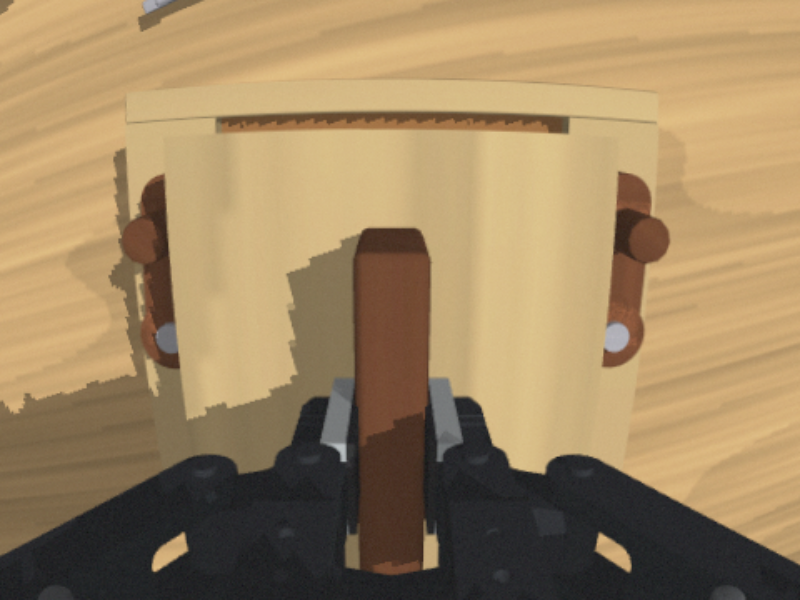

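The opening's far edge runs from (210,130) to (421,130) in full-picture pixels, as predicted. The cover is centred over it within about 1 mm, both buttons are out of the way, so I'll lower it.

Emit:
move_arm(
  rows=[
    [[0,0,0],[1,0,-20],1],
    [[0,0,0],[1,0,-38],1],
    [[0,0,0],[1,0,-48],1],
    [[0,0,0],[1,0,-53],1],
    [[0,0,0],[1,0,-57],1],
    [[0,0,0],[1,0,-60],1],
    [[0,0,0],[1,0,-62],1],
    [[0,0,0],[1,0,-62],1],
  ],
)

```text
time: 14.08
position: [0.562, -0.294, 0.0903]
orientation: [0.003, 0.994, -0.108, -0.001]
contact_force: [-1.1, -0.7, -2.4]
opening: 0.0147
grasp_force: 69.3
```

Emit:
move_arm(
  rows=[
    [[0,0,0],[0,0,-2],1],
    [[0,0,0],[0,0,-4],1],
    [[0,0,0],[0,0,-6],1],
    [[0,0,0],[0,0,-6],1],
  ],
)

```text
time: 14.42
position: [0.562, -0.294, 0.085]
orientation: [0.003, 0.994, -0.108, -0.001]
contact_force: [-4.9, 4.0, 14.7]
opening: 0.0146
grasp_force: 71.4
```

Emit:
move_arm(
  rows=[
    [[0,0,0],[0,0,1],0.5],
    [[0,0,0],[0,0,1],0.5],
    [[0,0,0],[0,0,1],0.5],
    [[0,0,0],[0,0,15],0.5],
    [[0,0,0],[0,0,50],0.5],
    [[0,0,0],[0,0,85],0.5],
    [[0,0,0],[0,0,105],1],
    [[0,0,0],[0,0,105],1],
  ],
)

```text
time: 15.08
position: [0.5626, -0.2952, 0.1945]
orientation: [0.004, 0.994, -0.108, 0.001]
contact_force: [0.2, -1.0, -0.0]
opening: 0.0195
grasp_force: 0.0
```

```bash
python3 tgt.py 0 -102.4
python3 - <<'E'
from h import *
C=cam('wrist');im=save('wrist','w7.png')
cv2.imwrite('pics/w7c.png',cv2.resize(im[60:420,80:560],(800,600))[:,:,::-1])
K=R.from_euler('z',-.2165).as_matrix();P=lambda a:proj(np.array(a)@K.T+[.5584,-.2931,0],'wrist',C).round(0).tolist()
print('opening',P([[sx*.079,sy*.064,.07] for sx in(-1,1) for sy in(-1,1)]))
print('cover',P([[sx*.075,sy*.06,.07] for sx in(-1,1) for sy in(-1,1)]))
for nm,s in(('L',1),('R',-1)): print(nm,'pivot',P([[0,s*.082,.0825]]),'knob@ang',[(a,P([[.04*np.sin(a),s*(.082-.04*np.cos(a)),.1065]])[0]) for a in (1.5,1.7,1.9,2.1,2.3)])
E
```

```text
rotvec [0.5 0.1 0. ] norm 0.5 pos [ 0.5626 -0.2952  0.1945] q [ 0.08  1.    0.91  1.31 -0.79  1.19 -0.75] z [ 0.002 -0.009 -1.   ] y [-0.215 -0.977  0.008] open 0.0195
opening [[390.0, 332.0], [236.0, 333.0], [401.0, 135.0], [224.0, 136.0]]
cover [[386.0, 328.0], [240.0, 329.0], [396.0, 141.0], [230.0, 141.0]]
L pivot [[201.0, 246.0]] knob@ang [(1.5, [191.0, 197.0]), (1.7, [180.0, 197.0]), (1.9, [169.0, 201.0]), (2.1, [159.0, 206.0]), (2.3, [152.0, 213.0])]
R pivot [[425.0, 245.0]] knob@ang [(1.5, [435.0, 196.0]), (1.7, [446.0, 197.0]), (1.9, [457.0, 200.0]), (2.1, [466.0, 205.0]), (2.3, [474.0, 212.0])]
```

View pics/w7c.png

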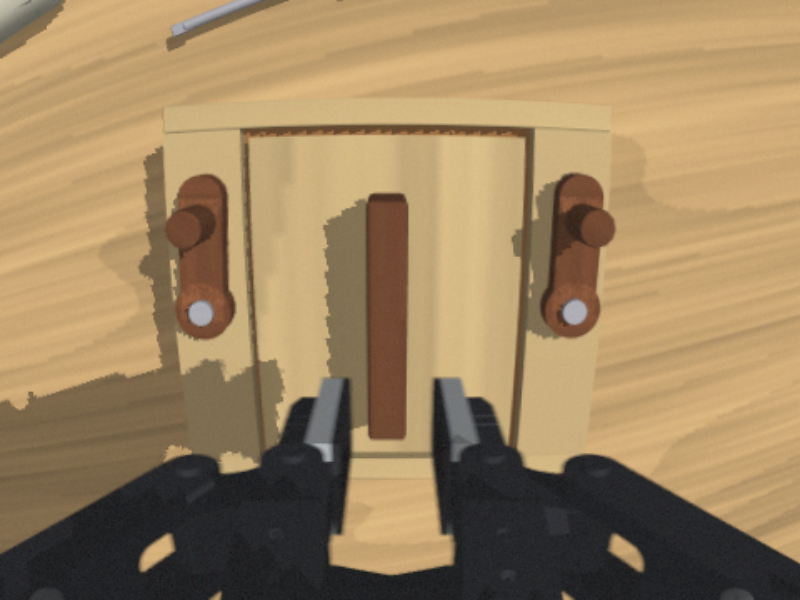

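The cover is home and flush. The left knob is at full-picture pixel (192,197), angle about 1.5, and the right one at (438,197), about -1.55. I'll turn the wrist 90° and grip the left knob.

Emit:
move_arm(
  rows=[
    [[0,0,90],[52,71,0],0.55],
    [[0,0,90],[52,71,0],0.55],
    [[0,0,90],[52,71,0],0.55],
    [[0,0,90],[52,71,0],0.55],
    [[0,0,90],[52,71,0],0.55],
    [[0,0,90],[52,71,0],0.55],
    [[0,0,90],[52,71,0],0.55],
    [[0,0,90],[52,71,0],0.55],
  ],
)

```text
time: 15.8
position: [0.6137, -0.2228, 0.1889]
orientation: [0.003, 0.923, 0.385, -0.0]
contact_force: [-0.1, 0.7, -0.4]
opening: 0.0384
grasp_force: 0.0
```

```bash
python3 tgt.py 0 -12.4
```

```text
rotvec [ 0.2  0.2 32.4] norm 32.4 pos [ 0.6137 -0.2228  0.1889] q [ 0.04  0.97  0.67  1.24 -0.6   1.13 -0.04] z [ 0.002 -0.005 -1.   ] y [ 0.71  -0.704  0.005] open 0.0384
```

Emit:
move_arm(
  rows=[
    [[0,0,7],[0,-1,0],0.55],
    [[0,0,14],[0,-1,0],0.55],
    [[0,0,21],[0,-1,0],0.55],
    [[0,0,28],[0,-1,-15],0.55],
    [[0,0,32.4],[0,-1,-30],0.55],
    [[0,0,32.4],[0,-1,-50],0.55],
    [[0,0,32.4],[0,-1,-50],0.55],
  ],
)

```text
time: 16.38
position: [0.6125, -0.2233, 0.1359]
orientation: [0.0, 0.781, 0.624, -0.0]
contact_force: [-0.2, -0.8, -1.0]
opening: 0.0382
grasp_force: 0.0
```

```bash
python3 tgt.py 0 -12.4;  python3 - <<'E'
from h import *
C=cam('wrist');im=save('wrist','w8.png')
cv2.imwrite('pics/w8c.png',im[100:480,100:540][:,:,::-1])
print(proj([[.6144,-.2243,.1065]],'wrist',C))
for k in ('knob_left','button_left'): print(k,[(np.round(d['bbox']),d['score']) for d in robot.recognise(k,'wrist')][:2])
E
```

```text
rotvec [0.  0.  0.3] norm 0.3 pos [ 0.6125 -0.2233  0.1359] q [ 0.1   0.99  0.5   1.29 -0.5   0.98  0.46] z [ 0.    -0.001 -1.   ] y [ 0.975 -0.22   0.001] open 0.0382
[[317.99501689 284.26576863]]
knob_left [(array([224., 235., 352., 294.]), 0.87)]
button_left [(array([224., 236., 351., 296.]), 0.95), (array([113., 202., 407., 446.]), 0.59)]
```

View pics/w8c.png

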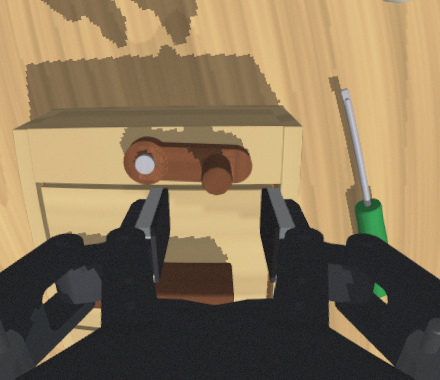

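The knob top is at about (317,281) in the full picture, between the pads and within 2 mm of the prediction.

Emit:
move_arm(
  rows=[
    [[0,0,0],[1,0,-25],0.55],
    [[0,0,0],[1,0,-44],0.55],
    [[0,0,0],[1,0,-48],0.55],
    [[0,0,0],[1,0,-48],1],
    [[0,0,0],[1,0,-48],1],
    [[0,0,0],[1,0,-48],1],
    [[0,0,0],[1,0,-48],1],
    [[0,0,0],[1,0,-48],1],
  ],
  force=30,
)

```text
time: 17.2
position: [0.6138, -0.2239, 0.0924]
orientation: [0.002, 0.781, 0.624, 0.001]
contact_force: [-11.4, 3.6, 1.4]
opening: 0.0148
grasp_force: 29.6
```

Emit:
move_arm(
  rows=[
    [[0,0,0],[-4,-9,0],1],
    [[0,0,0],[-10,-17,0],1],
    [[0,0,0],[-18,-23,0],1],
    [[0,0,0],[-27,-27,0],1],
    [[0,0,0],[-37,-29,0],1],
    [[0,0,0],[-47,-28,0],1],
    [[0,0,0],[-47,-28,0],1],
  ],
)

```text
time: 17.78
position: [0.5672, -0.2557, 0.0935]
orientation: [0.006, 0.782, 0.623, 0.001]
contact_force: [-1.8, -14.6, 1.7]
opening: 0.0143
grasp_force: 30.7
```

Emit:
move_arm(
  rows=[
    [[0,0,0],[0,0,0],0.7],
    [[0,0,0],[0,0,0],0.7],
    [[0,0,0],[0,0,20],0.6],
    [[0,0,0],[0,0,55],0.55],
    [[0,0,0],[0,0,60],0.55],
  ],
)

```text
time: 18.2
position: [0.5693, -0.2529, 0.1563]
orientation: [0.005, 0.781, 0.625, 0.002]
contact_force: [0.8, -0.2, 1.0]
opening: 0.0384
grasp_force: 0.0
```

```bash
python3 tgt.py 0 -12.4; python3 case.py
```

```text
rotvec [0.3 0.6 0.3] norm 0.7 pos [ 0.5693 -0.2529  0.1563] q [ 0.15  0.92  0.49  1.41 -0.49  0.92  0.55] z [ 0.01  -0.006 -1.   ] y [ 0.975 -0.22   0.011] open 0.0384
[ 0.558  -0.2943 -0.2191] 0.796
scene button_left [162. 274. 193. 285.] 0.74 [0.006 0.064 0.085]
scene button_right [108. 278. 127. 303.] 0.58 [ 0.036 -0.071  0.085]
scene knob_left [163. 273. 193. 288.] 0.84 [0.01  0.065 0.085]
scene knob_right [109. 277. 122. 302.] 0.51 [ 0.034 -0.076  0.085]
side button_left [356. 340. 368. 372.] 0.5 [0.001 0.059 0.085]
side button_right [343. 407. 384. 422.] 0.7 [ 0.023 -0.087  0.085]
side knob_left [357. 346. 371. 371.] 0.53 [0.005 0.053 0.085]
side knob_right [348. 406. 382. 421.] 0.76 [ 0.026 -0.084  0.085]
```

Emit:
move_arm(
  rows=[
    [[0,0,0],[3,-38,0],0.55],
    [[0,0,0],[6,-78,0],0.55],
    [[0,0,0],[9,-115,0],0.55],
    [[0,0,0],[11,-128,0],0.55],
    [[0,0,0],[11,-128,-20],0.55],
    [[0,0,0],[11,-128,-20],0.55],
  ],
)

```text
time: 19.3
position: [0.5776, -0.3801, 0.1279]
orientation: [0.001, 0.782, 0.624, 0.001]
contact_force: [-0.9, 1.4, -0.8]
opening: 0.0385
grasp_force: 0.0
```

```bash
python3 tgt.py 0 -12.4;  python3 - <<'E'
from h import *
C=cam('wrist');im=save('wrist','w9.png')
cv2.imwrite('pics/w9c.png',im[100:480,100:540][:,:,::-1])
print(proj([[.5800,-.3810,.1065]],'wrist',C))
for k in ('knob_right','knob_left'): print(k,[(np.round(d['bbox']),d['score']) for d in robot.recognise(k,'wrist')][:2])
E
```

```text
rotvec [0.  0.1 0.4] norm 0.4 pos [ 0.5776 -0.3801  0.1279] q [ 0.37  1.06  0.47  1.11 -0.47  1.07  0.63] z [ 0.002 -0.    -1.   ] y [ 0.975 -0.222  0.002] open 0.0385
[[319.06383965 290.13674136]]
knob_right [(array([221., 247., 353., 307.]), 0.65)]
knob_left [(array([216.,   0., 262.,  80.]), 0.85), (array([451.,   2., 527., 234.]), 0.33)]
```

View pics/w9c.png

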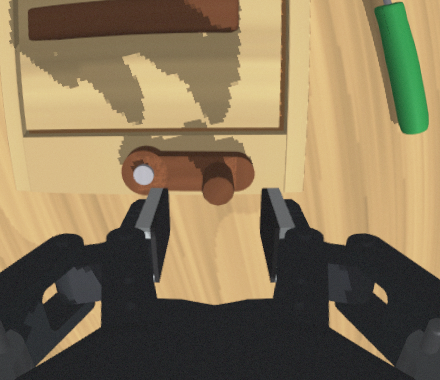

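The right knob top is at (318,290) in the full picture, exactly where predicted.

Emit:
move_arm(
  rows=[
    [[0,0,0],[2,-1,-25],0.55],
    [[0,0,0],[2,-1,-37],0.55],
    [[0,0,0],[2,-1,-40],0.55],
    [[0,0,0],[2,-1,-40],1],
    [[0,0,0],[2,-1,-40],1],
    [[0,0,0],[2,-1,-40],1],
    [[0,0,0],[2,-1,-40],1],
    [[0,0,0],[2,-1,-40],1],
  ],
  force=30,
)

```text
time: 20.12
position: [0.5796, -0.3807, 0.0919]
orientation: [0.001, 0.781, 0.624, 0.0]
contact_force: [-11.1, 4.2, 1.6]
opening: 0.0143
grasp_force: 29.7
```

Emit:
move_arm(
  rows=[
    [[0,0,0],[0.5,12,0],1],
    [[0,0,0],[-2,22,0],1],
    [[0,0,0],[-6,30.5,0],1],
    [[0,0,0],[-13,38,0],1],
    [[0,0,0],[-21,43.5,0],1],
    [[0,0,0],[-31,47,0],1],
    [[0,0,0],[-31,47,0],1],
  ],
)

```text
time: 20.7
position: [0.5526, -0.3279, 0.0927]
orientation: [0.001, 0.78, 0.626, 0.005]
contact_force: [7.3, 30.6, 8.8]
opening: 0.0142
grasp_force: 41.8
```

Emit:
move_arm(
  rows=[
    [[0,0,0],[0,0,0],0.7],
    [[0,0,0],[0,0,0],0.7],
    [[0,0,0],[0,0,20],0.6],
    [[0,0,0],[0,0,55],0.55],
    [[0,0,0],[-40,0,90],0.55],
    [[0,0,0],[-80,0,120],0.55],
    [[0,0,0],[-90,0,130],0.55],
    [[0,0,0],[-90,0,130],0.55],
  ],
)

```text
time: 21.37
position: [0.4564, -0.3364, 0.2264]
orientation: [0.005, 0.783, 0.623, 0.001]
contact_force: [0.8, -1.1, 1.9]
opening: 0.0387
grasp_force: 0.0
```

```bash
python3 tgt.py 0 -12.4
python3 - <<'E'
from h import *
b=robot.capture('side');a=robot.capture('scene')
cv2.imwrite('pics/fin.png',np.hstack([cv2.resize(b[330:460,290:420],(400,400)),cv2.resize(a[230:360,90:220],(400,400))])[:,:,::-1])
E
```

```text
rotvec [0.4 0.5 0.6] norm 0.9 pos [ 0.4564 -0.3364  0.2264] q [ 0.33  0.75  0.51  1.54 -0.42  0.95  0.74] z [ 0.009 -0.007 -1.   ] y [ 0.974 -0.225  0.01 ] open 0.0387
```

View pics/fin.png

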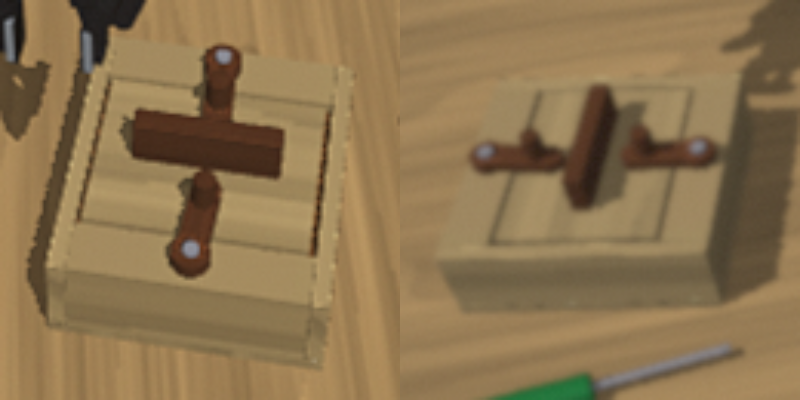

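The cover is flush with its handle up. Both buttons point straight in over it, and the gripper is clear.

```bash
python3 -c "
from workcell import robot
print(robot.close_job())"
```

```text
the job is handed in; nothing more can be done
None
```

I set the cover flush in the case with its handle up, turned both turnbuttons in over it to within about 0.05 rad by my estimate, and handed the job in at about 21.5 s; the hand-in gave no verdict.

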